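Tighten the brush head's lock ring with the pin spanner

TASK

Tighten the two-hole lock ring on top of the bench's rotary brush head: take the pin spanner that fits from the rubber mat, engage both of its pins in the ring's two holes, and turn the ring clockwise (seen from above) with it until the ring's lug is up against the stop post. Then take the spanner off and put it back on the mat, pins down; leave the other, wider spanner where it lies and do not knock over the small polish jar.

Things in the scene. Friction and masses are not known exactly. Their poses are not given: they have to be found in the camera images.
- spanner_grip (a point): Middle of the grip of the spanner that fits: a level steel T, 157 mm long, standing on two pins and a foot at the handle's end (80 mm back, 28 mm wide). Handle points roughly to the robot. x along handle to the head, z up. This point is 23 mm above the pin tips. Handle 16 mm wide, 18 mm tall, straight from 70 mm behind to 24 mm ahead of here. 0.28 kg, balanced within 20 mm of here.
- spanner_pin_a (a point): Tip (bottom centre) of the fitting spanner's +y pin: 62 mm ahead (+x) of the grip point, 20 mm to +y, 23 mm below it. Pins are 6 mm in diameter with tapered tips and stand 14 mm below the underside of the cross head, which is 58 mm wide (y), 18 mm long (x).
- spanner_pin_b (a point): Tip (bottom centre) of the fitting spanner's -y pin, 40 mm from the other pin.
- wide_spanner_grip (a point): Same point and axes of the other spanner: alike, but with a wider cross head (78 mm) and pins 60 mm apart, which do not fit the ring. It stands on the mat about 130 mm beside the fitting one, on either side of it (the two may be swapped). To be left where it is.
- ring_center (a point): Centre of the lock ring's top face, on its upright axis, 100 mm above the table. Plain steel disc, 69 mm in diameter, 16 mm thick, on a fixed round brush 90 mm in diameter (its face 84 mm up) on a green base 170 x 150 x 34 mm. y along the line of the holes; x points to a lug on the rim, 45 mm from the axis. The stop post is a dark 8 mm pin 40 mm from the axis; lug and post lie below the top face.
- ring_hole_a (a point): Centre of the mouth of one hole, at the ring's top face, 20 mm from the axis on its +y side. Both holes are 9 mm in diameter and 16 mm deep: the pins go in fully, until the spanner's head rests on the ring. The spanner fits either way round (handle to either side).
- ring_hole_b (a point): Centre of the mouth of the other hole, 20 mm from the axis on the ring's -y side, opposite the first.
- lock_ring (a joint): Angle of the lock ring (rad). It grows as the ring turns clockwise seen from above; at 1.35 the lug meets the stop post (a hard stop). It starts between 0.15 and 0.55. A steady friction of about 0.25 N m holds it where it is left.
- mat: Flat black rubber mat, 250 mm (x) by 280 mm (y), 3 mm thick, fixed to the table. Origin at the centre of its underside, x pointing away from the robot.
- polish_jar: Small polish jar standing on the table, 56 mm in diameter, 40 mm tall. Origin at the centre of its underside.
There are look-alikes about, which are no part of the job. Leave any blue or purple look-alike of the part that bears spanner_grip alone.

How it is judged:
By the outcome, as a careful person would: the job done as asked, in the order asked, and still so for the second after the job is handed in, with the robot touching nothing.
It also fails if it takes over 58 s, if anything falls off the work surface, if the arm or the gripper's body presses on something with over 40 N, if the wrist force passes 120 N, or if a joint passes its speed limit or range.

ROBOT

A 7-joint arm with a two-finger parallel gripper is mounted at the origin on the work surface. World frame = base frame: x ahead of the robot, y to its left, z up, the work surface at z = 0. Lengths are in m, angles in rad, forces in N, time in s.
With the tool pointing down it reaches from about 0.4 to 0.85 m from the base axis. Payload 10.4 kg.
Tool frame: the origin (TCP) lies on the mounting face of the last link; the fingertips stand r.tips_ahead ahead of it and the grasp point (between the pads) lies 164 mm ahead of it (r.tips_ahead is the distance from the TCP to the fingertips, in m); z points along the fingers, y is the line along which they close (so a half turn about z gives the same grasp; the last joint's range is limited). The gripper opens to 87 mm and grips with 3 to 60 N. Pads are 19 mm wide; open, the fingers measure 117 mm over their backs; the gripper's body (75 mm by 190 mm) begins 51 mm behind the grasp point.
Start: joints at [-1.337, 0.332, -0.065, 1.46, 0.022, 1.35, -0.088], TCP at [0.159, 0.605, 0.405] pointing down, gripper open.
Joint ranges: [-2.6, 2.6], [-0.5, 2.12], [-1.47, 1.34], [0.16, 2.42], [-1.27, 4.41], [0.06, 2.06], [-2.6, 2.6]. Speed limits (rad/s): [2.22, 2.22, 2.79, 2.79, 3.14, 3.14, 3.14].

INTERFACE

Orientations are given as a unit quaternion [x, y, z, w].
In Python, from bench import telemetry, imaging, job, r gives the robot as it stands.
- The arm moves only by the tool move_arm, never from a script. Its argument "steps" is a list of rows, each an object of numbers: "dx", "dy", "dz": the shift along the tool's x, y, z in cm; "spin": the turn about the tool's z in rad. In form: [{"dx": .., "dy": .., "dz": .., "spin": ..}, ...]. A call has 1 to 12 rows; each row shifts and turns the commanded pose from where the row before left it, along the tool's axes as they then stand; what a row does not reach is not made up. A row lasts 1/10 s, in which the tool goes at most 50 mm and 8.59 degrees, less where a joint would pass 70% of its speed; a pose out of reach is approached as far as the arm can. A call with a gripper value outside its range is refused whole. "claw" is the finger opening in cm, from 0 to 8.7, set as the call begins (left out, the last holds). The fingers move at their own pace and stop on an object; "squeeze" is the grip in N (left out, the last holds). Time passes only in rows, so rows that do not move let the fingers close. It gives the time, the measured TCP pose, the force, the opening and the grip force at its end, in the units of the state.
- telemetry.read_state(): the state, without advancing time (a new reading comes with each control period).
- imaging.camera(name): name is "scene" or "top" or "wrist"; returns a dict with "img" (384x512x3 uint8, red, green, blue), "camera_matrix" (3x3 intrinsics, pixels), "D" ([k1, k2, p1, p2, k3] as OpenCV has them; the pictures are not rectified), "R" (3x3) and "t" (3): a world point X has camera coordinates R X + t. Camera axes: x right, y down, z forward; pixel columns grow to the right and rows downward; lengths in m; the calibration is good to about 2 mm. A picture is of the moment at which its call begins. There is no depth.
- job.close_job(): hands the job in; it is judged then, once.
The state is a dict: "time": time; "joint_positions": joint angles; "joint_vel": joint speeds; "joint_torque": joint torques, N m; "ee_pos": TCP position; "eef_rot": TCP orientation; "ft_force": force on the tool from outside, world axes, zero at the start; "torque": the same for the moment, N m; "width": finger opening in m; "grip_force": force on a finger pad.
Only numpy, scipy, OpenCV 4.12 (cv2) and the standard library are available. Lean on these libraries where they do the work, as an engineer would, in place of code of your own. Each camera call takes 0.05 s, during which the arm holds its last target. There are 200 camera calls.

## Working session

There is one attempt and no reset: what is moved stays moved. The work goes in short steps, Python scripts to look and compute and a tool call to move; the robot and the scene stay as the last step left them, time stands still between calls to the robot, and variables do not carry over. Pictures are saved under pics/ and viewed, at most 10 in all, crops included, and the job is handed in when it is done.

Besides the shell and the picture viewer there is one more tool, called as name(argument=value, ...), one argument or row to a line, values as JSON. move_arm: Moves the arm, as the interface text tells. Its arguments: {"type":"object","properties":{"steps":{"type":"array","items":{"type":"object","properties":{"dx":{"type":"number"},"dy":{"type":"number"},"dz":{"type":"number"},"spin":{"type":"number"}}}},"claw":{"type":"number"},"squeeze":{"type":"number"}},"required":["steps"]}

```bash
mkdir -p pics; ls
python3 - <<'E'
from bench import telemetry, imaging, job, r
import cv2,numpy as np
s=telemetry.read_state();print({k:np.round(v,3) for k,v in s.items()}, r.tips_ahead)
for n in ["scene","top"]:
    c=imaging.camera(n);cv2.imwrite(f"pics/{n}0.png",c["img"][:,:,::-1]);np.savez(f"{n}0.npz",**c)
    print(n,c["camera_matrix"],c["D"],c["R"],c["t"])
a=cv2.imread("pics/top0.png");cv2.imwrite("pics/top0b.png",cv2.resize(a,(800,600),interpolation=cv2.INTER_CUBIC))
E
```

```text
pics
{'time': np.float64(0.0), 'joint_positions': array([-1.337,  0.333, -0.065,  1.461,  0.022,  1.35 , -0.089]), 'joint_vel': array([-0.   , -0.002, -0.   , -0.001,  0.   , -0.   ,  0.   ]), 'joint_torque': array([ 0.0000e+00, -6.2326e+01,  2.5000e-02, -3.8989e+01, -6.1000e-02,
        4.0000e-02,  0.0000e+00]), 'ee_pos': array([0.159, 0.604, 0.404]), 'eef_rot': array([ 0.128,  0.992, -0.001, -0.   ]), 'ft_force': array([-0.612, -0.612,  0.61 ]), 'torque': array([-0.022, -0.   ,  0.044]), 'grip_force': np.float64(0.0), 'width': np.float64(0.087)} 0.1822
scene [[386.42311418   0.         257.7196252 ]
 [  0.         386.42311418 194.70950412]
 [  0.           0.           1.        ]] [-0.01924778  0.          0.          0.          0.        ] [[-0.48612492  0.87388656  0.00220234]
 [ 0.67909788  0.37935177 -0.62842526]
 [-0.55000785 -0.30399757 -0.77786685]] [ 0.12012605 -0.27877859  1.4106761 ]
top [[350.11034835   0.         255.98817828]
 [  0.         350.11034835 194.57439689]
 [  0.           0.           1.        ]] [-0.06292331  0.          0.          0.          0.        ] [[-0.00886593 -0.99943257 -0.03249527]
 [-0.99762312  0.01106124 -0.06801294]
 [ 0.06833379  0.03181503 -0.9971551 ]] [0.13385332 0.45298438 1.17817864]
```

View pics/top0b.png

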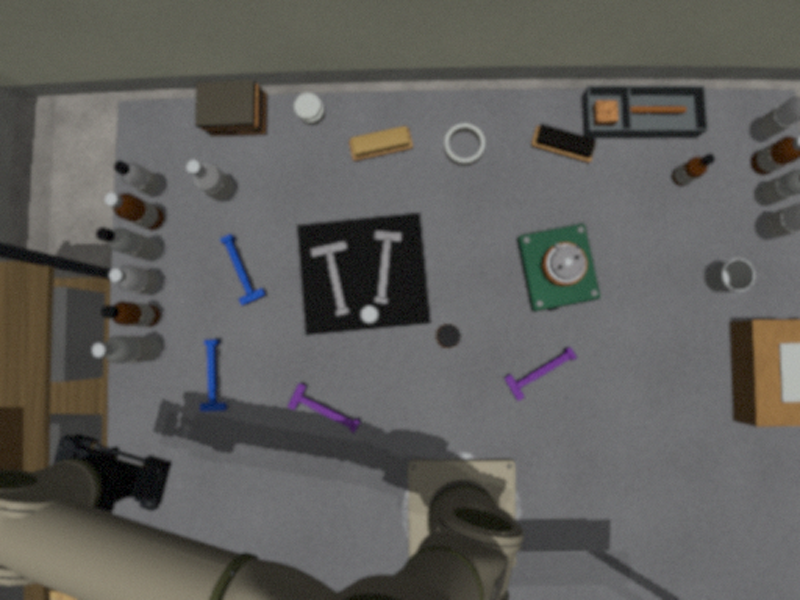

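View pics/scene0.png

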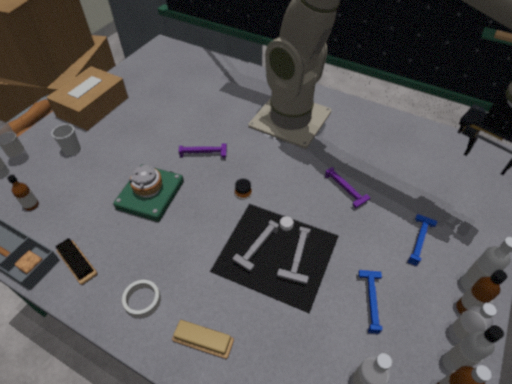

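The lookalikes are two blue spanners at (240,270) and (212,375) and two purple at (325,408) and (540,372). On the mat are a wide-headed steel spanner at (335,280) and a narrow-headed one at (385,267). I choose the narrow one, with its head about 27 px against 36 px. A white pot at (370,314) stands near its handle end, and a dark jar is at (447,335). The ring is at (567,264). Next is a close crop of the mat and ring.

```bash
cat > h.py <<'E'
import cv2,numpy as np
from scipy.spatial.transform import Rotation as Ro
def ray(c,px,z):
    u=cv2.undistortPoints(np.array([[px]],float),c["camera_matrix"],c["D"])[0,0]
    R=c["R"];o=-R.T@c["t"];d=R.T@np.array([u[0],u[1],1.])
    return o+d*(z-o[2])/d[2]
def proj(c,X):
    return cv2.projectPoints(np.array(X,float).reshape(-1,3),cv2.Rodrigues(np.array(c["R"]))[0],np.array(c["t"]),c["camera_matrix"],np.array(c["D"]))[0][:,0]
def crop(img,x0,y0,w,h,k,name):
    cv2.imwrite(name,cv2.resize(img[y0:y0+h,x0:x0+w,::-1],None,fx=k,fy=k,interpolation=cv2.INTER_CUBIC))
E
python3 - <<'E'
from h import *
c=np.load("top0.npz")
crop(c["img"],188,130,200,90,4,"pics/c1.png")
E
```

```text
(no output)
```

View pics/c1.png

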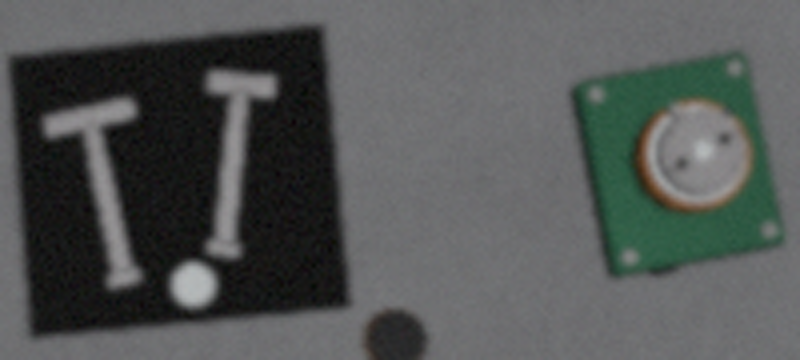

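The right steel spanner, at head (241,85) and foot (225,248) in the crop, has the narrower head (72 px against 93), so it fits. The ring holes are at (682,163) and (725,139), and the lug is at about (672,104), up-left of centre.

Run:
```python
from h import *
c=np.load("top0.npz")
P=lambda x,y,z:ray(c,(188+(x-1.5)/4,130+(y-1.5)/4),z)[:2]
h=P(241,85,.035);f=P(225,248,.035);d=h-f
print("head",h,"foot",f,np.linalg.norm(d),"yaw",np.arctan2(d[1],d[0]));u=d/np.linalg.norm(d)
print("grip",h-.062*u)
a=P(682,163,.1);b=P(725,139,.1);print("holes",a,b,np.linalg.norm(a-b),"ctr",(a+b)/2,"yawx",np.arctan2((a-b)[1],(a-b)[0])-np.pi/2)
print("lug",P(672,104,.092),"pot",P(193,285,.04),"jar",P(396,338,.04))
t=np.array([(h-.062*u)[0],(h-.062*u)[1],.30])
from bench import telemetry
s=telemetry.read_state();R=Ro.from_quat(s["eef_rot"]).as_matrix();print("move cm",R.T@(t-s["ee_pos"])*100)
```

```text
head [0.60235452 0.15505314] foot [0.4635253 0.1695437] 0.13958341504490474 yaw -0.10400033881042052
grip [0.54068952 0.16148954]
holes [ 0.52223306 -0.19917822] [ 0.54113572 -0.23413738] 0.03974233882601827 ctr [ 0.53168439 -0.2166578 ] yawx 0.49568037234247697
lug [ 0.57119372 -0.19474742] pot [0.43232911 0.19629598] jar [0.38635145 0.02708095]
move cm [-48.19354839 -33.12264563  10.44970493]
```

move_arm(
  steps=[
    {"dx":-3,"dy":-2.1,"dz":0.4},
    {"dx":-3,"dy":-2.1,"dz":0.4},
    {"dx":-3,"dy":-2.1,"dz":0.4},
    {"dx":-3,"dy":-2.1,"dz":0.4},
    {"dx":-3,"dy":-2.1,"dz":0.4},
    {"dx":-3,"dy":-2.1,"dz":0.4},
    {"dx":-3,"dy":-2.1,"dz":0.4},
    {"dx":-3,"dy":-2.1,"dz":0.4},
    {"dx":-3,"dy":-2.1,"dz":0.4},
    {"dx":-3,"dy":-2.1,"dz":0.4},
    {"dx":-3,"dy":-2.1,"dz":0.4},
    {"dx":-3,"dy":-2.1,"dz":0.4},
  ],
  claw=5,
)

```text
$.steps[0]: bad value
```

move_arm(
  steps=[
    {"dx":-3,"dy":-2.0,"dz":0.4},
    {"dx":-3,"dy":-2.0,"dz":0.4},
    {"dx":-3,"dy":-2.0,"dz":0.4},
    {"dx":-3,"dy":-2.0,"dz":0.4},
    {"spin":-0.08},
    {"spin":-0.073},
    {},
    {},
  ],
)

```text
$.steps[0]: bad value
```

```bash
cat > w.py <<'E'
import sys
from h import *
from bench import telemetry,imaging
def snap(n,cam="wrist"):
    s=telemetry.read_state();c=imaging.camera(cam);np.savez(n+".npz",**c,p=s["ee_pos"],q=s["eef_rot"])
    crop(c["img"],0,0,512,384,1.5625,f"pics/{n}.png");return s,c
def tool(s):
    R=Ro.from_quat(s["eef_rot"]).as_matrix();return R,np.arctan2(-R[1,0],-R[0,0])
if __name__=="__main__":
    s,c=snap(sys.argv[1]);R,y=tool(s)
    print(s["time"],s["ee_pos"].round(4),"yaw",y.round(4),"tilt",R[:,2].round(4),s["joint_positions"].round(3));print(c["t"],-c["R"].T@c["t"])
E
python3 w.py w1
```

```text
0.1 [0.1587 0.6044 0.404 ] yaw -0.2568 tilt [-2.0e-04 -1.3e-03 -1.0e+00] [-1.337  0.333 -0.065  1.461  0.022  1.35  -0.089]
[-0.62534229 -0.03480113  0.39211045] [0.08467993 0.62502772 0.38494722]
```

View pics/w1.png

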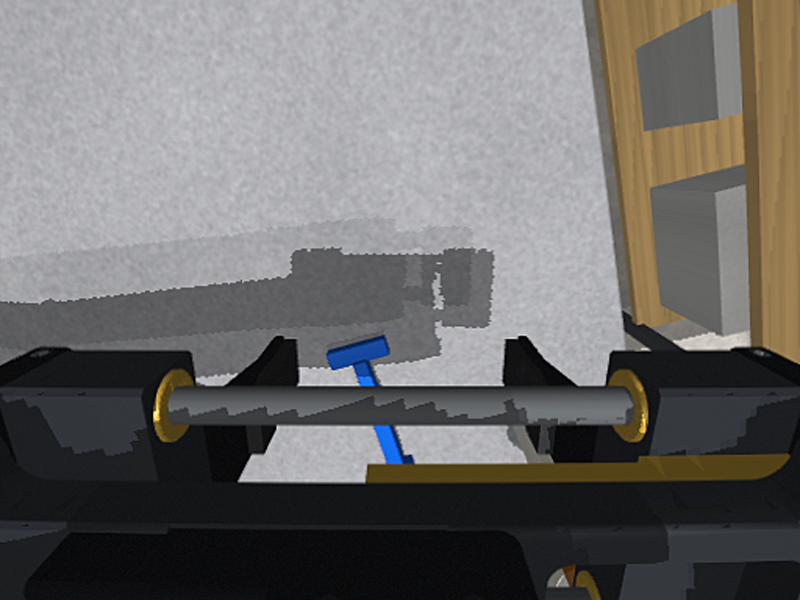

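The wrist view shows only a blue lookalike at (370,380) between the fingers, because the moves were refused. Rows probably need all four keys.

move_arm(
  steps=[
    {"dx":-3,"dy":-2.1,"dz":0.4,"spin":0},
    {"dx":-3,"dy":-2.1,"dz":0.4,"spin":0},
    {"dx":-3,"dy":-2.1,"dz":0.4,"spin":0},
    {"dx":-3,"dy":-2.1,"dz":0.4,"spin":0},
    {"dx":-3,"dy":-2.1,"dz":0.4,"spin":0},
    {"dx":-3,"dy":-2.1,"dz":0.4,"spin":0},
    {"dx":-3,"dy":-2.1,"dz":0.4,"spin":0},
    {"dx":-3,"dy":-2.1,"dz":0.4,"spin":0},
    {"dx":-3,"dy":-2.1,"dz":0.4,"spin":0},
    {"dx":-3,"dy":-2.1,"dz":0.4,"spin":0},
    {"dx":-3,"dy":-2.1,"dz":0.4,"spin":0},
    {"dx":-3,"dy":-2.1,"dz":0.4,"spin":0},
  ],
  claw=5,
  squeeze=30,
)

```text
time: 1.35
ee_pos: [0.4436, 0.268, 0.3565]
eef_rot: [0.128, 0.992, 0.0, -0.0]
ft_force: [-0.2, 0.1, 0.4]
width: 0.0502
grip_force: 0.0
```

move_arm(
  steps=[
    {"dx":-3.3,"dy":-1,"dz":0,"spin":0},
    {"dx":-3.3,"dy":-1,"dz":0,"spin":0},
    {"dx":-3.3,"dy":-1,"dz":0,"spin":0},
    {"dx":-3.3,"dy":-1,"dz":0,"spin":0},
    {"dx":-3.3,"dy":-1,"dz":0,"spin":0},
    {"dx":-3.3,"dy":-0.8,"dz":0,"spin":0},
    {"dx":0,"dy":0,"dz":0,"spin":-0.08},
    {"dx":0,"dy":0,"dz":0,"spin":-0.073},
    {"dx":0,"dy":0,"dz":0,"spin":0},
    {"dx":0,"dy":0,"dz":0,"spin":0},
  ],
)

```text
time: 2.35
ee_pos: [0.6196, 0.163, 0.3566]
eef_rot: [0.053, 0.999, 0.0, -0.0]
ft_force: [0.6, 0.6, -0.3]
width: 0.0501
grip_force: 0.0
```

```bash
python3 w.py w2
```

```text
2.35 [0.6196 0.163  0.3566] yaw -0.1058 tilt [-4.e-04  1.e-04 -1.e+00] [-0.571  0.401  0.319  1.497 -0.129  1.265  1.228]
[-0.22807656 -0.5959384   0.17831741] [0.54346689 0.1723608  0.33748199]
```

View pics/w2.png

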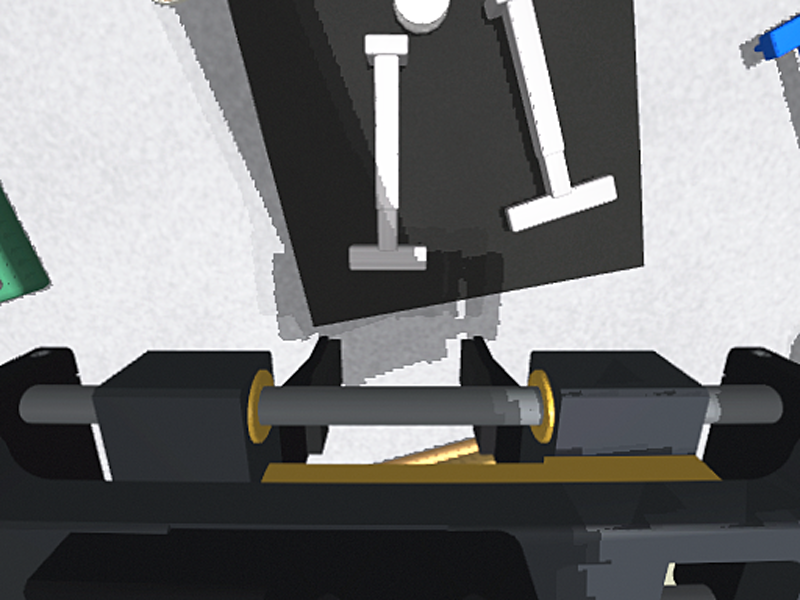

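The wrist view shows the fitting spanner with its head at (388,258), a vertical handle centred on x≈387 and its foot at (386,47). A white pot is at (421,10), and the wide spanner is at right.

Run:
```python
from h import *
c=np.load("w2.npz")
P=lambda x,y,z:ray(c,((x+.5)/1.5625-.5,(y+.5)/1.5625-.5),z)[:2].round(4)
for n,p in dict(hl=(350,258),hr=(426,258),hc=(388,258),hnear=(388,247),hfar=(388,269),hand1=(386.5,80),hand2=(387.5,200)).items(): print(n,P(*p,.035))
a=P(386.5,80,.035);b=P(387.5,200,.035);d=b-a;yaw=np.arctan2(d[1],d[0]);print("yaw",yaw)
g=P(388,258,.035)-.062*np.array([np.cos(yaw),np.sin(yaw)]);print("grip",g)
R=Ro.from_quat(c["q"]).as_matrix();print("move cm",100*R.T@(np.r_[g,.026+.164]-c["p"]))
```

```text
hl [0.6002 0.1289]
hr [0.606  0.1844]
hc [0.6031 0.1567]
hnear [0.595  0.1576]
hfar [0.6113 0.1557]
hand1 [0.4844 0.1691]
hand2 [0.5616 0.161 ]
yaw -0.10453978432628613
grip [0.54143848 0.16316967]
move cm [ 7.76467297 -0.81395114 16.65816233]
```

move_arm(
  steps=[
    {"dx":2.6,"dy":-0.3,"dz":1,"spin":0},
    {"dx":2.6,"dy":-0.3,"dz":2,"spin":0},
    {"dx":2.6,"dy":-0.2,"dz":2.6,"spin":0},
    {"dx":0,"dy":0,"dz":2.5,"spin":0},
    {"dx":0,"dy":0,"dz":2.5,"spin":0},
    {"dx":0,"dy":0,"dz":2.5,"spin":0},
    {"dx":0,"dy":0,"dz":1.5,"spin":0},
    {"dx":0,"dy":0,"dz":1.0,"spin":0},
    {"dx":0,"dy":0,"dz":1.0,"spin":0},
    {"dx":0,"dy":0,"dz":0,"spin":0},
  ],
)

```text
time: 3.4
ee_pos: [0.5411, 0.1631, 0.19]
eef_rot: [0.052, 0.999, -0.0, -0.0]
ft_force: [0.2, -0.4, -0.1]
width: 0.0498
grip_force: 0.0
```

move_arm(
  steps=[
    {"dx":0,"dy":0,"dz":0,"spin":0},
    {"dx":0,"dy":0,"dz":0,"spin":0},
    {"dx":0,"dy":0,"dz":0,"spin":0},
    {"dx":0,"dy":0,"dz":0,"spin":0},
    {"dx":0,"dy":0,"dz":0,"spin":0},
    {"dx":0,"dy":0,"dz":0,"spin":0},
    {"dx":0,"dy":0,"dz":0,"spin":0},
    {"dx":0,"dy":0,"dz":0,"spin":0},
  ],
  claw=0,
  squeeze=50,
)

```text
time: 4.2
ee_pos: [0.5414, 0.163, 0.1909]
eef_rot: [0.052, 0.999, 0.0, 0.0]
ft_force: [0.1, -1.8, 3.6]
width: 0.0157
grip_force: 50.0
```

move_arm(
  steps=[
    {"dx":0,"dy":0,"dz":-1.0,"spin":0},
    {"dx":0,"dy":0,"dz":-2.0,"spin":0},
    {"dx":0,"dy":0,"dz":-3.0,"spin":0},
    {"dx":0,"dy":0,"dz":-3.0,"spin":0},
    {"dx":0,"dy":0,"dz":-3.0,"spin":0},
    {"dx":0,"dy":0,"dz":-3.0,"spin":0},
    {"dx":-1,"dy":-2,"dz":0,"spin":0},
    {"dx":-1.1,"dy":-3,"dz":0,"spin":0},
    {"dx":-1.1,"dy":-3,"dz":0,"spin":0},
    {"dx":-1.1,"dy":-3,"dz":0,"spin":0},
    {"dx":-1.1,"dy":-3,"dz":0,"spin":0},
    {"dx":-1.1,"dy":-3,"dz":0,"spin":0},
  ],
)

```text
time: 5.4
ee_pos: [0.5882, -0.0139, 0.341]
eef_rot: [0.052, 0.999, 0.0, -0.0]
ft_force: [0.7, 0.1, -1.9]
width: 0.0155
grip_force: 50.0
```

move_arm(
  steps=[
    {"dx":-1.1,"dy":-3,"dz":0,"spin":0},
    {"dx":-1.1,"dy":-3,"dz":0,"spin":0},
    {"dx":-1.1,"dy":-3,"dz":0,"spin":0},
    {"dx":-1.1,"dy":-3,"dz":0,"spin":0},
    {"dx":-0.4,"dy":-1.3,"dz":0,"spin":0},
    {"dx":0,"dy":0,"dz":0,"spin":0},
    {"dx":0,"dy":0,"dz":0,"spin":0},
  ],
)

```text
time: 6.1
ee_pos: [0.6222, -0.1489, 0.3406]
eef_rot: [0.052, 0.999, 0.001, -0.0]
ft_force: [-0.5, 0.0, -1.8]
width: 0.016
grip_force: 50.0
```

```bash
python3 w.py w3
```

```text
6.1 [ 0.6222 -0.1489  0.3406] yaw -0.1032 tilt [-6.e-04  1.e-03 -1.e+00] [-0.187  0.427  0.464  1.525 -0.198  1.238  1.774]
[ 0.08318702 -0.62513841  0.15318432] [ 0.54612467 -0.13978782  0.32154434]
```

View pics/w3.png

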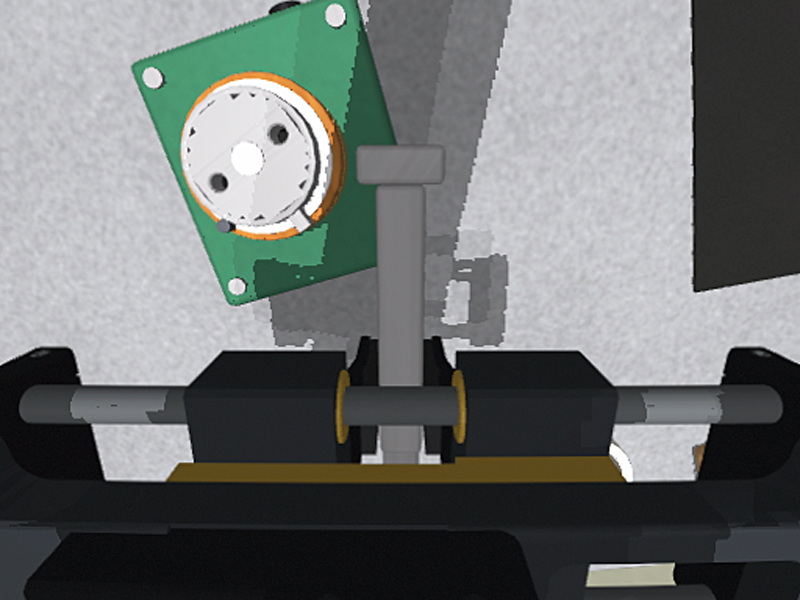

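The ring holes are at (279,134) and (219,182), the lug at (303,222) and the post at (226,226). The held spanner is straight. Joint 7 would end near its limit with the handle toward the robot, so I'll use the other way round and measure again from that yaw.

move_arm(
  steps=[
    {"dx":1,"dy":-1.6,"dz":0,"spin":0},
    {"dx":1.4,"dy":-2.5,"dz":0,"spin":0.06},
    {"dx":1.2,"dy":-2.6,"dz":0,"spin":0.1},
    {"dx":0.9,"dy":-2.7,"dz":0,"spin":0.12},
    {"dx":0.6,"dy":-2.8,"dz":0,"spin":0.13},
    {"dx":0.2,"dy":-2.8,"dz":0,"spin":0.13},
    {"dx":-0.2,"dy":-2.8,"dz":0,"spin":0.13},
    {"dx":-0.5,"dy":-2.8,"dz":0,"spin":0.13},
    {"dx":0,"dy":0,"dz":0,"spin":0.13},
    {"dx":0,"dy":0,"dz":0,"spin":0.13},
    {"dx":0,"dy":0,"dz":0,"spin":0.13},
    {"dx":0,"dy":0,"dz":0,"spin":0.13},
  ],
)

```text
time: 7.35
ee_pos: [0.4979, -0.3309, 0.3409]
eef_rot: [0.657, 0.754, 0.0, -0.0]
ft_force: [0.8, -0.2, -2.4]
width: 0.0157
grip_force: 50.0
```

Run:
```python
from h import *
from bench import telemetry
from w import tool
c=np.load("w3.npz")
P=lambda x,y,z:ray(c,((x+.5)/1.5625-.5,(y+.5)/1.5625-.5),z)[:2]
a=P(279,133,.1);b=P(219,181,.1);ctr=(a+b)/2;l=P(303,222,.09)-ctr;p=P(226,226,.1)-ctr
A=lambda v:np.arctan2(v[1],v[0])
print("a,b",a,b,np.linalg.norm(a-b),"ctr",ctr,"yawx",A(a-b)-np.pi/2,"lug",A(l),np.linalg.norm(l),"post",A(p),np.linalg.norm(p))
s=telemetry.read_state();R,y=tool(s);print(s["ee_pos"],y,s["joint_positions"].round(3))
```

```text
a,b [ 0.52123953 -0.19801024] [ 0.54082418 -0.23294999] 0.04005426829289877 ctr [ 0.53103185 -0.21548011] yawx 0.5108889229880424 lug 0.5025389405044971 0.041002835125181165 post -0.5200441973791661 0.03783241773576545
[ 0.49794895 -0.33091516  0.34093425] -1.4334809157572528 [-0.114  0.39   0.79   1.655 -0.293  1.219  0.878]
```

move_arm(
  steps=[
    {"dx":0,"dy":0,"dz":0,"spin":0.133},
    {"dx":0,"dy":0,"dz":0,"spin":0.133},
    {"dx":0,"dy":0,"dz":0,"spin":0.133},
    {"dx":0,"dy":0,"dz":0,"spin":0.133},
    {"dx":0,"dy":0,"dz":0,"spin":0.133},
    {"dx":0,"dy":0,"dz":0,"spin":0.133},
    {"dx":0,"dy":0,"dz":0,"spin":0.133},
    {"dx":0,"dy":0,"dz":0,"spin":0.133},
    {"dx":0,"dy":0,"dz":0,"spin":0.133},
    {"dx":0,"dy":0,"dz":0,"spin":0},
    {"dx":0,"dy":0,"dz":0,"spin":0},
  ],
)

```text
time: 8.45
ee_pos: [0.4987, -0.3305, 0.3409]
eef_rot: [0.966, 0.258, 0.0, -0.0]
ft_force: [0.1, -0.4, -2.8]
width: 0.0155
grip_force: 50.0
```

```bash
python3 w.py w4
python3 - <<'E'
from h import *
c=np.load("w4.npz");q=proj(c,[.531,-.2155,.1])[0];print(q)
x,y=int(q[0])-50,int(q[1])-37;print("origin",x,y);crop(c["img"],max(x,0),max(y,0),100,75,8,"pics/c4.png")
E
```

```text
8.45 [ 0.4987 -0.3305  0.3409] yaw -2.6192 tilt [ 2.e-04  3.e-04 -1.e+00] [-0.277  0.484  1.039  1.661 -0.436  1.251 -0.196]
[-0.53474098  0.24098492  0.40423546] [ 0.56497271 -0.29103539  0.32176419]
[151.57264193  99.43174866]
origin 101 62
```

View pics/c4.png

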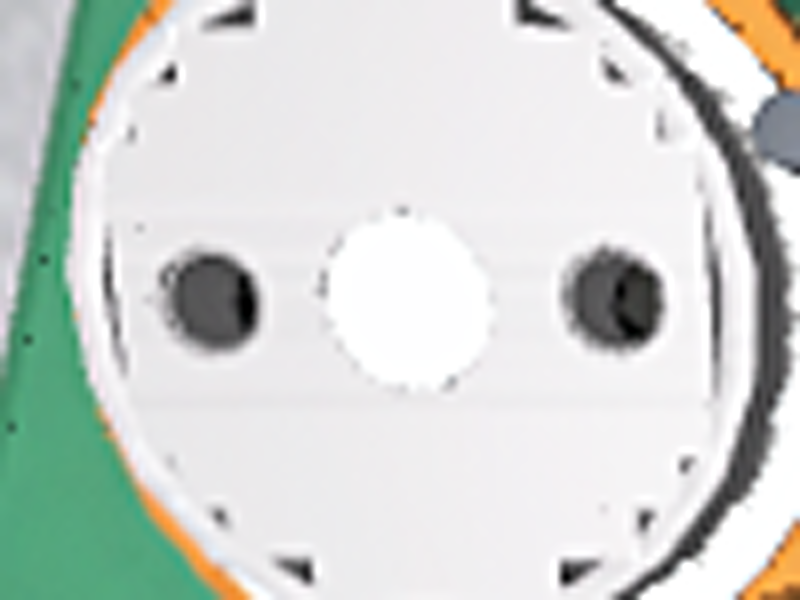

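The crop shows the hole mouths level at (215,300) and (615,300), so the tool yaw already matches the ring. I'll use the held spanner in w3 to check the bias.

Run:
```python
from h import *
c=np.load("w3.npz");R=Ro.from_quat(c["q"]).as_matrix()
P=lambda x,y,z:ray(c,((x+.5)/1.5625-.5,(y+.5)/1.5625-.5),z)
zt=c["p"][2]-.164+.009
for p in [(401,147),(401,183),(400.5,250),(401,320)]: print(p,(R.T@(P(*p,zt)-c["p"])*1000).round(1))
c=np.load("w4.npz");R=Ro.from_quat(c["q"]).as_matrix();p=c["p"]
Q=lambda x,y,z:ray(c,(101+(x-3.5)/8,62+(y-3.5)/8),z)
a=Q(215,300,.1);b=Q(615,300,.1);m=(a+b)/2;v=R.T@(a-b)
print(m,np.linalg.norm(a-b),"hole line in tool",v*1000,"angle err spin",np.arctan2(-v[0],v[1]) )
m[2]=.1
h=R.T@(m-p)*1000;print("ring in tool mm",h)   # head should be at x=-62,y=0
print("needed dx,dy mm",h[0]+62,h[1],"dz",(p[2]-(.109+.164))*1000)
```

```text
(401, 147) [ 83.9   1.3 155.1]
(401, 183) [ 73.2   1.3 155. ]
(400.5, 250) [ 51.9   1.2 155. ]
(401, 320) [ 27.5   1.3 155. ]
[ 0.5315859  -0.21593736  0.1       ] 0.03976412460985269 hole line in tool [ 1.92551106e-01 -3.97636581e+01  4.81519402e-03] angle err spin -3.1367503023081733
ring in tool mm [ 85.5480798  -82.81897739 240.8969983 ]
needed dx,dy mm 147.54807979700396 -82.81897739330488 dz 67.86032626764215
```

Run:
```python
from h import *
for n in ["w2","w3","w4"]:
    c=np.load(n+".npz");R=Ro.from_quat(c["q"]).as_matrix();p=c["p"]
    z=.035 if n=="w2" else p[2]-.155
    off=R.T@(np.array([.5414,.163,p[2]])-p) if n=="w2" else np.zeros(3)
    g=cv2.cvtColor(c["img"],cv2.COLOR_RGB2GRAY).astype(int)
    # column profile through the handle axis
    o=np.array([.08,0.0013,.155]); X=p+R@(o+np.r_[off[:2],0]) if n!="w2" else np.r_[(p+R@(o*[1,1,0]+off))[:2],z]
    u,v=proj(c,X)[0];print(n,"px",u,v)
    for dv in range(-14,16):
        w=R.T@(ray(c,(u,int(v)+dv),z)-p)-off
        print((int(v)+dv,round(w[0]*1000,1),g[int(v)+dv,int(round(u))-4:int(round(u))+5:4].tolist()),end=" ")
    print()
```

```text
w2 px 248.23794125120835 26.48959622388182
(12, np.float64(92.9), [60, 61, 52]) (13, np.float64(92.0), [61, 60, 52]) (14, np.float64(91.1), [59, 58, 57]) (15, np.float64(90.2), [63, 60, 63]) (16, np.float64(89.3), [62, 60, 60]) (17, np.float64(88.4), [61, 61, 60]) (18, np.float64(87.5), [61, 60, 62]) (19, np.float64(86.6), [61, 60, 60]) (20, np.float64(85.7), [52, 55, 54]) (21, np.float64(84.8), [58, 61, 38]) (22, np.float64(83.9), [200, 195, 190]) (23, np.float64(83.0), [255, 255, 255]) (24, np.float64(82.1), [255, 255, 254]) (25, np.float64(81.2), [253, 253, 252]) (26, np.float64(80.3), [254, 253, 253]) (27, np.float64(79.4), [254, 253, 253]) (28, np.float64(78.5), [254, 253, 254]) (29, np.float64(77.6), [254, 253, 254]) (30, np.float64(76.7), [254, 254, 254]) (31, np.float64(75.8), [255, 254, 255]) (32, np.float64(74.8), [255, 255, 255]) (33, np.float64(73.9), [251, 253, 252]) (34, np.float64(73.0), [169, 173, 175]) (35, np.float64(72.1), [230, 230, 229]) (36, np.float64(71.2), [255, 255, 255]) (37, np.float64(70.3), [254, 255, 255]) (38, np.float64(69.3), [254, 254, 255]) (39, np
[... 1918 characters left out ...]
 242]) (102, np.float64(80.8), [245, 241, 243]) (103, np.float64(80.3), [245, 242, 244]) (104, np.float64(79.9), [245, 242, 245]) (105, np.float64(79.4), [245, 243, 244]) (106, np.float64(78.9), [244, 243, 245]) (107, np.float64(78.5), [243, 244, 245]) (108, np.float64(78.0), [242, 245, 244]) (109, np.float64(77.5), [243, 246, 245]) (110, np.float64(77.1), [242, 246, 244]) (111, np.float64(76.6), [241, 245, 244]) (112, np.float64(76.1), [242, 244, 244]) (113, np.float64(75.7), [243, 244, 245]) (114, np.float64(75.2), [240, 240, 241]) (115, np.float64(74.7), [229, 227, 227]) (116, np.float64(74.2), [213, 208, 206]) (117, np.float64(73.8), [126, 146, 143]) (118, np.float64(73.3), [70, 88, 98])
```

move_arm(
  steps=[
    {"dx":1.74,"dy":-0.93,"dz":0,"spin":0},
    {"dx":3,"dy":-1.5,"dz":0,"spin":0},
    {"dx":3,"dy":-2,"dz":0,"spin":0},
    {"dx":3,"dy":-2,"dz":1,"spin":0},
    {"dx":2.5,"dy":-1.2,"dz":1,"spin":0},
    {"dx":1.5,"dy":-0.8,"dz":1,"spin":0},
    {"dx":0,"dy":0,"dz":1,"spin":0},
    {"dx":0,"dy":0,"dz":0.8,"spin":0},
    {"dx":0,"dy":0,"dz":0,"spin":0},
    {"dx":0,"dy":0,"dz":0,"spin":0},
  ],
)

```text
time: 9.5
ee_pos: [0.5848, -0.1851, 0.293]
eef_rot: [0.967, 0.256, -0.0, 0.0]
ft_force: [-0.1, -0.5, -1.9]
width: 0.0157
grip_force: 50.0
```

Run:
```python
from h import *
from w import *
o=np.load("w4.npz");R=Ro.from_quat(o["q"]).as_matrix()
s,c=snap("w5","scene");R2,y=tool(s);d=R.T@(s["ee_pos"]-o["p"])*100
print("moved cm",d,"yaw",y,s["ft_force"],s["joint_positions"].round(3))
q=proj(c,[.5315,-.216,.1])[0];print(q);crop(c["img"],int(q[0])-50,int(q[1])-40,100,75,8,"pics/c5.png")
```

```text
moved cm [14.70959998 -8.30342906  4.79355498] yaw -2.6230688237658533 [-0.09641146 -0.4657629  -1.93031471] [-0.492  0.562  0.977  1.667 -0.497  1.182 -0.444]
[143.76548371 172.87314238]
```

View pics/c5.png

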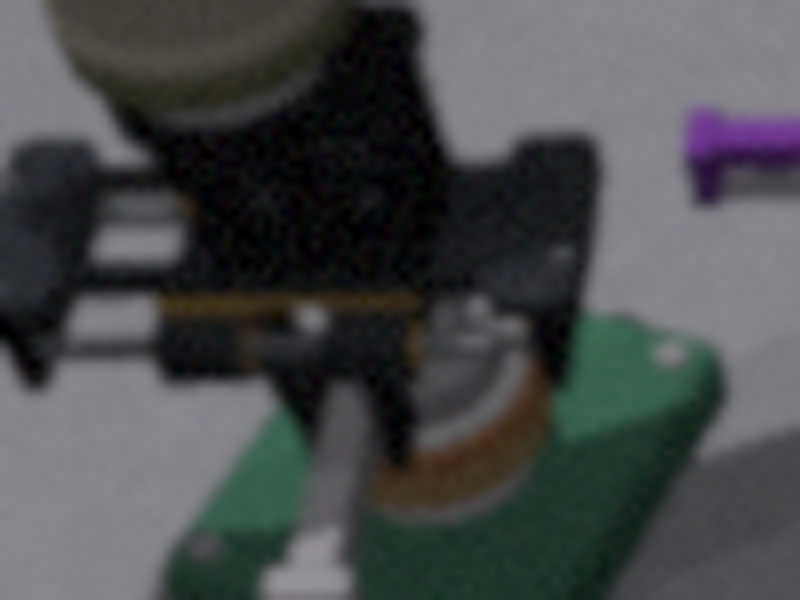

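The spanner head hovers over the ring. The scene view is too coarse to check alignment, so I descend gently and watch height and force.

move_arm(
  steps=[
    {"dx":0,"dy":-0.1,"dz":0.2,"spin":0},
    {"dx":0,"dy":0,"dz":0.2,"spin":0},
    {"dx":0,"dy":0,"dz":0.2,"spin":0},
    {"dx":0,"dy":0,"dz":0.2,"spin":0},
    {"dx":0,"dy":0,"dz":0.2,"spin":0},
    {"dx":0,"dy":0,"dz":0,"spin":0},
    {"dx":0,"dy":0,"dz":0,"spin":0},
  ],
)

```text
time: 10.25
ee_pos: [0.5857, -0.1825, 0.2835]
eef_rot: [0.966, 0.258, 0.001, 0.0]
ft_force: [1.3, 1.5, 4.1]
width: 0.016
grip_force: 50.0
```

move_arm(
  steps=[
    {"dx":0,"dy":0,"dz":0.2,"spin":0},
    {"dx":0,"dy":0,"dz":0.2,"spin":0},
    {"dx":0,"dy":0,"dz":0.2,"spin":0},
    {"dx":0,"dy":0,"dz":0,"spin":0},
  ],
)

```text
time: 10.65
ee_pos: [0.5852, -0.183, 0.2766]
eef_rot: [0.966, 0.257, 0.0, 0.001]
ft_force: [3.6, -3.6, -0.9]
width: 0.0158
grip_force: 50.1
```

move_arm(
  steps=[
    {"dx":0,"dy":0.06,"dz":0.15,"spin":0},
    {"dx":0,"dy":0.04,"dz":0.15,"spin":0},
    {"dx":0,"dy":0,"dz":0.1,"spin":0},
    {"dx":0,"dy":0,"dz":0,"spin":0},
  ],
)

```text
time: 11.05
ee_pos: [0.5854, -0.1835, 0.2724]
eef_rot: [0.966, 0.257, -0.0, -0.0]
ft_force: [3.0, -3.1, -1.2]
width: 0.0155
grip_force: 50.0
```

Run:
```python
from h import *
from w import *
s=telemetry.read_state();R,y=tool(s);print(s["ee_pos"],y,s["ft_force"],R.T@s["ft_force"],s["torque"],(s["ee_pos"]+R@[-.062,0,0])[:2])
# arc steps: rotate about ring centre at tool (-6.2,0) cm by a=+0.1 spin per row
a=.1
print("first row shift", -6.2+6.2*np.cos(a), 6.2*np.sin(a))
```

```text
[ 0.58543816 -0.18347707  0.27241431] -2.620834136458436 [ 2.95322418 -3.1348957  -1.19585714] [1.0023866  4.18894004 1.19464675] [-0.71680289 -0.40817911  0.20448517] [ 0.53165675 -0.21432444]
first row shift -0.030974175276240246 0.6189671832103346
```

move_arm(
  steps=[
    {"dx":-0.01,"dy":0.31,"dz":0,"spin":0.05},
    {"dx":-0.02,"dy":0.5,"dz":0,"spin":0.08},
    {"dx":-0.02,"dy":0.5,"dz":0,"spin":0.08},
    {"dx":-0.02,"dy":0.5,"dz":0,"spin":0.08},
    {"dx":-0.02,"dy":0.5,"dz":0,"spin":0.08},
    {"dx":0,"dy":0,"dz":0,"spin":0},
  ],
)

```text
time: 11.65
ee_pos: [0.5937, -0.2054, 0.2728]
eef_rot: [0.997, 0.074, 0.001, 0.0]
ft_force: [6.3, -2.8, -2.7]
width: 0.0156
grip_force: 50.1
```

```bash
cat > st.py <<'E'
from w import *
s=telemetry.read_state();R,y=tool(s);print(s["time"],s["ee_pos"].round(4),"yaw",y.round(4),"F tool",(R.T@s["ft_force"]).round(1),"T",s["torque"].round(2),"C",(s["ee_pos"]+R@[-.062,0,0])[:2].round(4),s["joint_positions"].round(2))
E
python3 st.py
```

```text
11.65 [ 0.5937 -0.2054  0.2728] yaw -2.9935 F tool [5.8 3.7 2.7] T [-0.7  -1.35  0.32] C [ 0.5324 -0.2146] [-0.47  0.66  1.02  1.65 -0.6   1.18 -0.73]
```

move_arm(
  steps=[
    {"dx":0.03,"dy":0.5,"dz":0,"spin":0.08},
    {"dx":0.0,"dy":0.5,"dz":0,"spin":0.08},
    {"dx":-0.02,"dy":0.5,"dz":0,"spin":0.08},
    {"dx":-0.02,"dy":0.5,"dz":0,"spin":0.08},
    {"dx":0,"dy":0,"dz":0,"spin":0},
  ],
)

```text
time: 12.15
ee_pos: [0.5941, -0.2257, 0.2729]
eef_rot: [0.996, -0.086, 0.001, 0.001]
ft_force: [6.5, -4.9, -2.7]
width: 0.016
grip_force: 50.1
```

```bash
python3 st.py
```

```text
12.15 [ 0.5941 -0.2257  0.2729] yaw 2.9693 F tool [7.2 3.7 2.8] T [-1.1  -1.3   0.37] C [ 0.533 -0.215] [-0.46  0.71  1.08  1.63 -0.66  1.21 -0.98]
```

move_arm(
  steps=[
    {"dx":0.04,"dy":0.25,"dz":0,"spin":0.04},
    {"dx":0.03,"dy":0.25,"dz":0,"spin":0.04},
    {"dx":0,"dy":0,"dz":0,"spin":0},
  ],
)

```text
time: 12.45
ee_pos: [0.5935, -0.2306, 0.2728]
eef_rot: [0.992, -0.125, 0.0, 0.001]
ft_force: [4.3, -4.8, -2.4]
width: 0.0153
grip_force: 50.1
```

```bash
python3 st.py
```

```text
12.45 [ 0.5935 -0.2306  0.2728] yaw 2.8908 F tool [5.4 3.6 2.4] T [-1.16 -0.94  0.38] C [ 0.5334 -0.2152] [-0.46  0.72  1.1   1.62 -0.67  1.22 -1.04]
```

move_arm(
  steps=[
    {"dx":0,"dy":0.25,"dz":0,"spin":0.04},
    {"dx":0,"dy":0,"dz":0,"spin":0},
  ],
)

```text
time: 12.65
ee_pos: [0.5928, -0.233, 0.2728]
eef_rot: [0.989, -0.145, 0.001, 0.001]
ft_force: [4.5, -5.3, -2.0]
width: 0.0157
grip_force: 50.1
```

```bash
python3 st.py
```

```text
12.65 [ 0.5928 -0.233   0.2728] yaw 2.8508 F tool [5.8 3.8 2. ] T [-1.18 -0.91  0.38] C [ 0.5334 -0.2153] [-0.45  0.73  1.1   1.62 -0.68  1.23 -1.07]
```

move_arm(
  steps=[
    {"dx":0,"dy":0.25,"dz":0,"spin":0.04},
    {"dx":0,"dy":0,"dz":0,"spin":0},
  ],
)

```text
time: 12.85
ee_pos: [0.5921, -0.2355, 0.2728]
eef_rot: [0.986, -0.165, 0.001, 0.001]
ft_force: [4.8, -5.6, -1.1]
width: 0.0154
grip_force: 50.1
```

```bash
python3 st.py
```

```text
12.85 [ 0.5921 -0.2355  0.2728] yaw 2.8108 F tool [6.4 3.7 1.1] T [-1.29 -0.92  0.43] C [ 0.5335 -0.2153] [-0.45  0.73  1.11  1.62 -0.69  1.23 -1.1 ]
```

move_arm(
  steps=[
    {"dx":0,"dy":0.25,"dz":0,"spin":0.04},
    {"dx":0,"dy":0,"dz":0,"spin":0},
  ],
)

```text
time: 13.05
ee_pos: [0.5913, -0.2379, 0.2728]
eef_rot: [0.983, -0.184, 0.001, 0.001]
ft_force: [5.5, -6.1, -1.1]
width: 0.0156
grip_force: 50.1
```

```bash
python3 st.py
```

```text
13.05 [ 0.5913 -0.2379  0.2728] yaw 2.7707 F tool [7.4 3.7 1.1] T [-1.29 -0.97  0.38] C [ 0.5335 -0.2154] [-0.45  0.74  1.12  1.62 -0.7   1.23 -1.14]
```

move_arm(
  steps=[
    {"dx":0.04,"dy":0.25,"dz":0,"spin":0.04},
    {"dx":0,"dy":0,"dz":0,"spin":0},
  ],
)

```text
time: 13.25
ee_pos: [0.5905, -0.2404, 0.2727]
eef_rot: [0.979, -0.204, 0.0, 0.001]
ft_force: [3.1, -4.8, -0.9]
width: 0.0154
grip_force: 50.1
```

```bash
python3 st.py
```

```text
13.25 [ 0.5905 -0.2404  0.2727] yaw 2.7306 F tool [4.8 3.1 0.9] T [-1.22 -0.65  0.42] C [ 0.5337 -0.2156] [-0.45  0.74  1.13  1.62 -0.7   1.24 -1.17]
```

move_arm(
  steps=[
    {"dx":0.02,"dy":0.25,"dz":0,"spin":0.04},
    {"dx":0,"dy":0,"dz":0,"spin":0},
  ],
)

```text
time: 13.45
ee_pos: [0.5896, -0.2428, 0.2727]
eef_rot: [0.975, -0.224, 0.0, 0.001]
ft_force: [3.4, -4.8, -1.2]
width: 0.0153
grip_force: 50.1
```

```bash
python3 st.py
```

```text
13.45 [ 0.5896 -0.2428  0.2727] yaw 2.6905 F tool [5.2 2.8 1.2] T [-1.25 -0.49  0.37] C [ 0.5338 -0.2157] [-0.45  0.75  1.13  1.62 -0.71  1.24 -1.2 ]
```

move_arm(
  steps=[
    {"dx":0.02,"dy":0.25,"dz":0,"spin":0.04},
    {"dx":0,"dy":0,"dz":0,"spin":0},
  ],
)

```text
time: 13.65
ee_pos: [0.5886, -0.2451, 0.2726]
eef_rot: [0.97, -0.243, -0.0, 0.0]
ft_force: [1.9, -5.2, -1.4]
width: 0.0154
grip_force: 50.1
```

```bash
python3 st.py
```

```text
13.65 [ 0.5886 -0.2451  0.2726] yaw 2.6504 F tool [4.1 3.7 1.4] T [-1.18 -0.32  0.42] C [ 0.534  -0.2158] [-0.45  0.76  1.14  1.62 -0.72  1.24 -1.23]
```

move_arm(
  steps=[
    {"dx":0.0,"dy":0.25,"dz":0,"spin":0.04},
    {"dx":0,"dy":0,"dz":0,"spin":0},
  ],
)

```text
time: 13.85
ee_pos: [0.5875, -0.2472, 0.2726]
eef_rot: [0.965, -0.262, 0.0, 0.0]
ft_force: [2.9, -4.6, -2.0]
width: 0.0156
grip_force: 50.3
```

```bash
python3 st.py
```

```text
13.85 [ 0.5875 -0.2472  0.2726] yaw 2.6109 F tool [4.8 2.5 2. ] T [-1.2  -0.43  0.6 ] C [ 0.5341 -0.2158] [-0.45  0.76  1.15  1.62 -0.72  1.25 -1.26]
```

move_arm(
  steps=[
    {"dx":0.0,"dy":0.25,"dz":0,"spin":0.04},
    {"dx":0,"dy":0,"dz":0,"spin":0},
  ],
)

```text
time: 14.05
ee_pos: [0.5869, -0.2483, 0.2726]
eef_rot: [0.96, -0.28, 0.0, -0.0]
ft_force: [5.0, -1.4, -0.0]
width: 0.0154
grip_force: 51.3
```

```bash
python3 st.py
```

```text
14.05 [ 0.5869 -0.2483  0.2726] yaw 2.5734 F tool [ 4.9 -1.5  0. ] T [-0.39 -0.76  1.07] C [ 0.5347 -0.2149] [-0.45  0.76  1.16  1.62 -0.73  1.25 -1.29]
```

move_arm(
  steps=[
    {"dx":0.0,"dy":0.25,"dz":0,"spin":0.04},
    {"dx":0,"dy":0,"dz":0,"spin":0},
  ],
)

```text
time: 14.25
ee_pos: [0.5864, -0.2491, 0.2726]
eef_rot: [0.954, -0.298, 0.0, -0.001]
ft_force: [5.9, 3.2, 0.8]
width: 0.0157
grip_force: 52.4
```

```bash
python3 st.py
```

```text
14.25 [ 0.5864 -0.2491  0.2726] yaw 2.5356 F tool [ 3.  -5.9 -0.8] T [ 0.68 -1.07  1.19] C [ 0.5354 -0.2138] [-0.45  0.77  1.16  1.62 -0.74  1.25 -1.32]
```

The stop has been met: torque rose from 0.4 to 1.2 N m and the tool is lagging. I'll give one more small push, then back off and lift.

move_arm(
  steps=[
    {"dx":0.0,"dy":0.25,"dz":0,"spin":0},
    {"dx":0,"dy":0,"dz":0,"spin":0},
  ],
)

```text
time: 14.45
ee_pos: [0.5859, -0.2499, 0.2726]
eef_rot: [0.955, -0.297, 0.0, -0.003]
ft_force: [8.5, 7.3, 0.4]
width: 0.0156
grip_force: 51.8
```

```bash
python3 st.py
```

```text
14.45 [ 0.5859 -0.2499  0.2726] yaw 2.5386 F tool [  2.9 -10.8  -0.3] T [ 1.49 -1.72  1.09] C [ 0.5348 -0.2147] [-0.45  0.77  1.16  1.62 -0.74  1.25 -1.32]
```

move_arm(
  steps=[
    {"dx":0.0,"dy":-0.4,"dz":0,"spin":-0.04},
    {"dx":0,"dy":-0.2,"dz":0,"spin":-0.04},
    {"dx":0,"dy":0,"dz":0,"spin":0},
  ],
)

```text
time: 14.75
ee_pos: [0.5872, -0.2477, 0.2726]
eef_rot: [0.965, -0.261, -0.0, -0.0]
ft_force: [2.2, -1.3, -0.7]
width: 0.0157
grip_force: 49.9
```

```bash
python3 st.py
```

```text
14.75 [ 0.5872 -0.2477  0.2726] yaw 2.6141 F tool [2.6 0.  0.7] T [-0.34 -0.58  0.21] C [ 0.5336 -0.2165] [-0.45  0.76  1.15  1.62 -0.72  1.25 -1.26]
```

move_arm(
  steps=[
    {"dx":0.0,"dy":0,"dz":-0.3,"spin":0},
    {"dx":0.0,"dy":0,"dz":-0.5,"spin":0},
    {"dx":0.0,"dy":0,"dz":-0.5,"spin":0},
    {"dx":0.0,"dy":0,"dz":-0.7,"spin":0},
    {"dx":0.0,"dy":0,"dz":-1.5,"spin":0},
    {"dx":0.0,"dy":0,"dz":-2,"spin":0},
    {"dx":0.0,"dy":0,"dz":-1.5,"spin":0},
    {"dx":0.0,"dy":0,"dz":0,"spin":0},
  ],
)

```text
time: 15.55
ee_pos: [0.5873, -0.2485, 0.3454]
eef_rot: [0.965, -0.262, 0.002, 0.0]
ft_force: [0.1, 0.0, -1.9]
width: 0.0152
grip_force: 49.9
```

```bash
python3 st.py
```

```text
15.55 [ 0.5873 -0.2485  0.3454] yaw 2.6122 F tool [ 0.1 -0.1  1.9] T [-0.03  0.15  0.03] C [ 0.5338 -0.2172] [-0.48  0.7   1.21  1.55 -0.66  1.36 -1.3 ]
```

move_arm(
  steps=[
    {"dx":0,"dy":0,"dz":0,"spin":-0.14},
    {"dx":0,"dy":0,"dz":0,"spin":-0.14},
    {"dx":0,"dy":0,"dz":0,"spin":-0.14},
    {"dx":0,"dy":0,"dz":0,"spin":-0.14},
    {"dx":0,"dy":0,"dz":0,"spin":-0.14},
    {"dx":0,"dy":0,"dz":0,"spin":-0.14},
    {"dx":0,"dy":0,"dz":0,"spin":-0.14},
    {"dx":0,"dy":0,"dz":0,"spin":-0.14},
    {"dx":0,"dy":0,"dz":0,"spin":-0.14},
    {"dx":0,"dy":0,"dz":0,"spin":-0.14},
    {"dx":0,"dy":0,"dz":0,"spin":-0.14},
    {"dx":0,"dy":0,"dz":0,"spin":-0.14},
  ],
)

```text
time: 16.75
ee_pos: [0.5869, -0.2478, 0.342]
eef_rot: [0.837, 0.547, -0.0, -0.001]
ft_force: [1.1, -0.4, -2.1]
width: 0.0158
grip_force: 49.9
```

move_arm(
  steps=[
    {"dx":0,"dy":0,"dz":0,"spin":-0.14},
    {"dx":0,"dy":0,"dz":0,"spin":-0.14},
    {"dx":0,"dy":0,"dz":0,"spin":-0.14},
    {"dx":0,"dy":0,"dz":0,"spin":-0.14},
    {"dx":0,"dy":0,"dz":0,"spin":-0.14},
    {"dx":0,"dy":0,"dz":0,"spin":-0.14},
    {"dx":0,"dy":0,"dz":0,"spin":-0.14},
    {"dx":0,"dy":0,"dz":0,"spin":-0.14},
    {"dx":0,"dy":0,"dz":0,"spin":-0.14},
    {"dx":0,"dy":0,"dz":0,"spin":-0.14},
    {"dx":0,"dy":0,"dz":0,"spin":-0.14},
    {"dx":0,"dy":0,"dz":0,"spin":-0.14},
  ],
)

```text
time: 17.95
ee_pos: [0.5868, -0.2479, 0.3419]
eef_rot: [0.152, 0.988, 0.0, -0.001]
ft_force: [-0.6, -0.0, -2.6]
width: 0.0154
grip_force: 49.9
```

move_arm(
  steps=[
    {"dx":0,"dy":0,"dz":0,"spin":-0.14},
    {"dx":0,"dy":0,"dz":0,"spin":-0.06},
    {"dx":0,"dy":0,"dz":0,"spin":0},
  ],
)

```text
time: 18.25
ee_pos: [0.5868, -0.248, 0.342]
eef_rot: [0.055, 0.998, 0.0, -0.001]
ft_force: [0.6, -0.1, -2.5]
width: 0.0155
grip_force: 49.9
```

```bash
python3 st.py;python3 - <<'E'
from w import *
s=telemetry.read_state();R,y=tool(s)
print(R.T@(np.array([.622,-.149,.341])-s["ee_pos"])*100)
E
```

```text
18.25 [ 0.5868 -0.248   0.342 ] yaw -0.1103 F tool [-0.6 -0.   2.5] T [0.02 0.   0.02] C [ 0.6484 -0.2549] [-0.04  0.42  0.48  1.53 -0.2   1.24  1.94]
[-2.41078302 10.23058364  0.10682294]
```

move_arm(
  steps=[
    {"dx":-0.6,"dy":2,"dz":0,"spin":0},
    {"dx":-0.6,"dy":3,"dz":0,"spin":0},
    {"dx":-0.6,"dy":3,"dz":0,"spin":0},
    {"dx":-0.6,"dy":2.2,"dz":0,"spin":0},
    {"dx":0,"dy":0,"dz":0,"spin":0},
    {"dx":0,"dy":0,"dz":0,"spin":0},
  ],
)

```text
time: 18.85
ee_pos: [0.6222, -0.1489, 0.3422]
eef_rot: [0.056, 0.998, -0.0, -0.0]
ft_force: [0.4, -0.6, -2.4]
width: 0.0154
grip_force: 49.9
```

```bash
python3 w.py w6
python3 - <<'E'
from h import *
c=np.load("w6.npz");crop(c["img"],80,20,220,165,3.6,"pics/c6.png")
R=Ro.from_quat(c["q"]).as_matrix();print("to mat cm",100*R.T@(np.r_[.5414,.163,c["p"][2]]-c["p"]))
E
```

```text
18.85 [ 0.6222 -0.1489  0.3422] yaw -0.1115 tilt [-1.e-03 -1.e-04 -1.e+00] [-0.176  0.423  0.448  1.522 -0.189  1.24   1.759]
[ 0.07837127 -0.62608806  0.15472922] [ 0.5461073  -0.13917646  0.32321227]
to mat cm [1.14966538e+01 3.01001883e+01 4.95251287e-03]
```

View pics/c6.png

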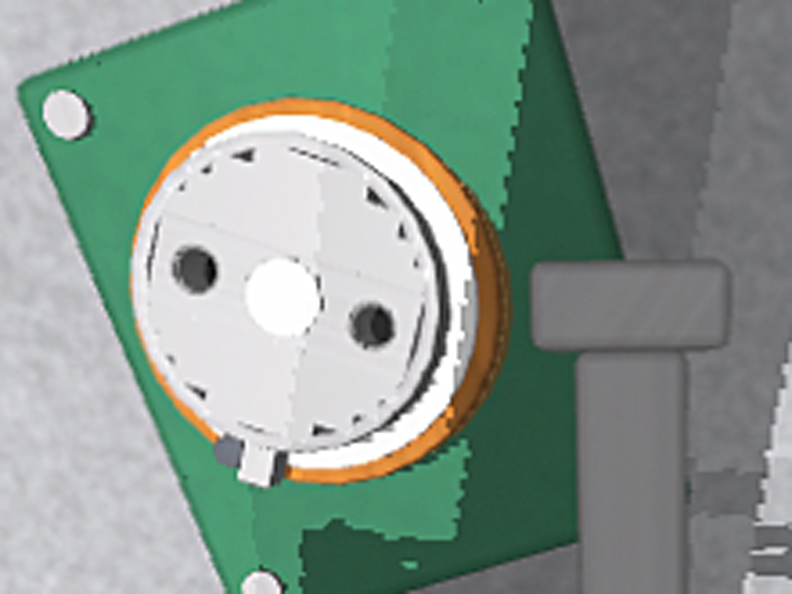

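The lug at (262,465) is now up against the post at (230,450). Returning to the mat.

move_arm(
  steps=[
    {"dx":1,"dy":2.1,"dz":0,"spin":0},
    {"dx":1.1,"dy":3,"dz":0,"spin":0},
    {"dx":1.1,"dy":3,"dz":0,"spin":0},
    {"dx":1.1,"dy":3,"dz":0,"spin":0},
    {"dx":1.1,"dy":3,"dz":0,"spin":0},
    {"dx":1.1,"dy":3,"dz":0,"spin":0},
    {"dx":1.1,"dy":3,"dz":0,"spin":0},
    {"dx":1.1,"dy":3,"dz":0,"spin":0},
    {"dx":1.1,"dy":3,"dz":0,"spin":0},
    {"dx":1.1,"dy":3,"dz":0,"spin":0},
    {"dx":0.6,"dy":1,"dz":0,"spin":0},
    {"dx":0,"dy":0,"dz":0,"spin":0},
  ],
)

```text
time: 20.1
ee_pos: [0.5408, 0.1632, 0.3426]
eef_rot: [0.055, 0.998, 0.0, -0.0]
ft_force: [-0.6, 0.4, -2.4]
width: 0.0155
grip_force: 49.9
```

move_arm(
  steps=[
    {"dx":0,"dy":0,"dz":2,"spin":0},
    {"dx":0,"dy":0,"dz":3,"spin":0},
    {"dx":0,"dy":0,"dz":3,"spin":0},
    {"dx":0,"dy":0,"dz":3,"spin":0},
    {"dx":0,"dy":0,"dz":2,"spin":0},
    {"dx":0,"dy":0,"dz":1,"spin":0},
    {"dx":0,"dy":0,"dz":0.5,"spin":0},
    {"dx":0,"dy":0,"dz":0.3,"spin":0},
    {"dx":0,"dy":0,"dz":0,"spin":0},
    {"dx":0,"dy":0,"dz":0,"spin":0},
  ],
)

```text
time: 21.1
ee_pos: [0.5416, 0.1626, 0.1957]
eef_rot: [0.055, 0.998, 0.0, 0.001]
ft_force: [-0.1, 0.3, -1.9]
width: 0.0153
grip_force: 49.9
```

```bash
python3 st.py
```

```text
21.1 [0.5416 0.1626 0.1957] yaw -0.111 F tool [0.1 0.2 1.9] T [ 0.05  0.01 -0.  ] C [0.6032 0.1557] [-0.6   0.42  0.27  1.84 -0.14  0.9   1.2 ]
```

move_arm(
  steps=[
    {"dx":0,"dy":0,"dz":0.2,"spin":0},
    {"dx":0,"dy":0,"dz":0.2,"spin":0},
    {"dx":0,"dy":0,"dz":0.1,"spin":0},
    {"dx":0,"dy":0,"dz":0,"spin":0},
  ],
)

```text
time: 21.5
ee_pos: [0.5421, 0.1625, 0.1908]
eef_rot: [0.056, 0.998, 0.0, 0.001]
ft_force: [2.3, -0.3, 7.9]
width: 0.0156
grip_force: 50.0
```

move_arm(
  steps=[
    {"dx":0,"dy":0,"dz":0,"spin":0},
    {"dx":0,"dy":0,"dz":0,"spin":0},
    {"dx":0,"dy":0,"dz":0,"spin":0},
    {"dx":0,"dy":0,"dz":0,"spin":0},
    {"dx":0,"dy":0,"dz":0,"spin":0},
    {"dx":0,"dy":0,"dz":0,"spin":0},
  ],
  claw=5,
)

```text
time: 22.1
ee_pos: [0.5412, 0.1626, 0.1897]
eef_rot: [0.055, 0.998, 0.0, -0.0]
ft_force: [-0.2, -0.2, 0.1]
width: 0.0484
grip_force: 0.0
```

move_arm(
  steps=[
    {"dx":0,"dy":0,"dz":-1,"spin":0},
    {"dx":0,"dy":0,"dz":-2,"spin":0},
    {"dx":0,"dy":0,"dz":-3,"spin":0},
    {"dx":0,"dy":0,"dz":-3,"spin":0},
    {"dx":0,"dy":0,"dz":-3,"spin":0},
    {"dx":0,"dy":0,"dz":-3,"spin":0},
    {"dx":-3,"dy":0,"dz":0,"spin":0},
    {"dx":-3,"dy":0,"dz":0,"spin":0},
    {"dx":-3,"dy":0,"dz":0,"spin":0},
    {"dx":0,"dy":0,"dz":0,"spin":0},
    {"dx":0,"dy":0,"dz":0,"spin":0},
  ],
)

```text
time: 23.2
ee_pos: [0.6307, 0.1524, 0.3399]
eef_rot: [0.056, 0.998, -0.0, -0.0]
ft_force: [-0.7, -0.3, 0.2]
width: 0.0501
grip_force: 0.0
```

```bash
python3 w.py w7; python3 st.py
```

```text
23.2 [0.6307 0.1524 0.3399] yaw -0.1115 tilt [-4.e-04 -3.e-04 -1.e+00] [-0.547  0.431  0.32   1.493 -0.139  1.24   1.25 ]
[-0.22200197 -0.60186691  0.15922747] [0.55470238 0.16210527 0.32079463]
23.25 [0.6303 0.1527 0.34  ] yaw -0.1108 F tool [-0.2 -0.1  0.1] T [-0.    0.08  0.01] C [0.6919 0.1458] [-0.55  0.43  0.32  1.49 -0.14  1.24  1.25]
```

View pics/w7.png

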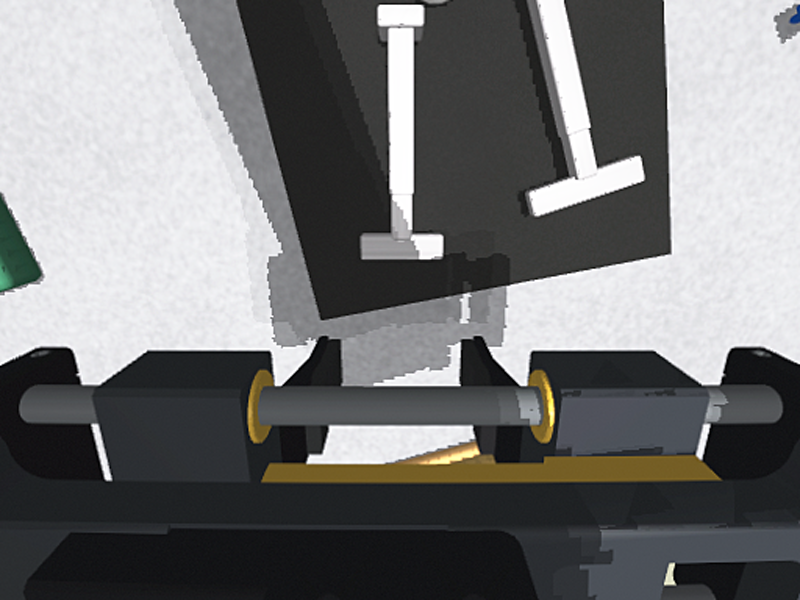

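The spanner stands back on the mat with its head at (402,246) and foot at (400,15). The wide spanner is where it was, and the gripper is clear.

```bash
python3 -c "
from bench import job
print(job.close_job())"
```

```text
the job is handed in; nothing more can be done
None
```

I tightened the lock ring until its lug met the stop post, put the fitting spanner back on the mat pins down, left the wide spanner where it was and went nowhere near the jar, then handed the job in at about 23 s; no verdict came back.

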